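Post a spent ink cartridge through the recycling box's sprung flap

TASK

Put the spent ink cartridge into the recycling box without picking it up: push the sprung flap open with one finger and, while that finger keeps the flap open, push the cartridge off the ledge and through the opening with the other finger. Do not use the cartridge itself to shove the flap, do not grasp or lift it, and leave the other things on the desk where they are. Finish with the cartridge inside the box, the flap shut again and the hand clear.

Things in the scene. Friction and masses are not known exactly. Their poses are not given: they have to be found in the camera images.
- bin: Grey steel recycling box fixed to the desk, 255 long (own x -140 to +115) x 90 wide (own y) mm. Origin: on the desk (desk top z = 0) under the ledge's brink, midway across. Own x points along the push, from the ledge to the flap's hinge; z up. Hollow, inner floor 8 mm above the desk. Cheeks beside the flap and the back wall (x = 110 to 115) rise towards the hinge end, to 162 mm at most.
- brink (a point): Middle of the brink of the aluminium ledge on top of the box: x = 0, y = 0, z = 110 mm in the box's frame. The ledge is level, from x = -140 to x = 0, 80 mm wide between side rims 8 mm high; no rim at x = -140. From x = 0 to x = 100 is the opening, covered by the flap between two cheeks that follow the shut flap's slope and stand 4 mm above it.
- flap (a joint): Angle of the flap, rad: 0 shut, grows as it swings down into the box, stop at 1.15. A spring shuts it by itself; a fingertip pressing on it needs about 1 to 7 N, more the nearer to the hinge. The cartridge needs it open by about 0.5 rad to drop right through; opened less, the cartridge tips and rests its nose on the flap until it opens further.
- flap_hinge (a point): Midpoint of the flap's hinge line (parallel to the box's y), at x = 100, y = 0, z = 156 mm in the box's frame.
- flap_edge (a point): Middle of the flap's free edge. Aluminium plate, 74 wide x 108 long (hinge to edge) x 4 mm. Shut, its upper face slopes up from the free edge (x = 2, z = 110 mm in the box's frame, level with the ledge) to the hinge. Pressing it down, or pushing a fingertip level along the ledge against the slope, swings it open downwards.
- cartridge: Spent ink cartridge, loose on the ledge: a black plastic block 40 long (own x, roughly along the box's x) x 52 wide (own y) x 24 mm high with a paper label on top, about 60 g. Origin: centre of its underside. It tips off the ledge once its centre is past the brink, and drops into the box if the flap is open wide enough.
- cart_center (a point): Centre of the cartridge, 12 mm above its underside.
- stapler: Bystander: stapler with a blue top, 130 x 36 x 60 mm, standing on the desk beside the box; origin at the centre of its underside.
- stamp: Bystander: wooden hand stamp, foot 60 x 30 mm, 73 mm high, on the desk beside the box; origin at the centre of its underside.
- tape_roll: Bystander: roll of yellow tape lying flat on the desk beside the box, 90 mm across, 24 mm high; origin at the centre of its underside.
Mind the look-alikes: they are no part of the job. Several things have the shape of the cartridge; the one meant has the colours described above.

How it is judged:
On the way, in this order (a step that is already met when the one before it is completed fails the run):
1. a finger pushes the flap open while the cartridge still lies on the ledge (value of joint flap above 0.1 rad and contact force between the fingers and flap above 0.2 N and z of cart_center in the frame of bin above 0.115 m and x of cart_center in the frame of bin below -0.005 m), for 0.1 s.
2. the cartridge's centre passes the brink while a finger keeps the flap open (value of joint flap above 0.1 rad and contact force between the fingers and flap above 0.2 N and z of cart_center in the frame of bin above 0.07 m and x of cart_center in the frame of bin above 0.002 m), for 0.02 s.
3. the cartridge has dropped into the box (z of cart_center in the frame of bin below 0.07 m), for 0.1 s.
At the end, for the whole second after the job is handed in: The cartridge lies at rest inside the box (its centre between the box's walls and less than 70 mm above the desk) and the flap has swung shut (within 0.06 rad) (z of cart_center in the frame of bin between 0 and 0.07 m and x of cart_center in the frame of bin between -0.135 and 0.11 m and y of cart_center in the frame of bin between -0.04 and 0.04 m and value of joint flap below 0.06 rad and linear speed of cartridge below 0.02 m/s); the robot touches nothing.
It fails at once if the cartridge is lifted (its centre more than 18 mm above where it lies on the ledge) (z of cart_center in the frame of bin above 0.14 m).
It fails at once if the cartridge, still up on the ledge, is pressed against the flap with more than 2 N (z of cart_center in the frame of bin above 0.118 m and contact force between cartridge and flap above 2 N).
It fails at once if the stapler, stamp or tape roll is moved by more than 20 mm (distance of any of stapler, stamp, tape_roll from where it was at the start of the episode above 0.02 m).
It also fails if it takes over 32 s, if anything falls off the work surface, if the arm or the gripper's body presses on something with over 40 N, if the wrist force passes 120 N, or if a joint passes its speed limit or range.

ROBOT

A 6-joint arm with a two-finger parallel gripper is mounted at the origin on the work surface. World frame = base frame: x ahead of the robot, y to its left, z up, the work surface at z = 0. Lengths are in m, angles in rad, forces in N, time in s.
With the tool pointing down it reaches from about 0.25 to 0.8 m from the base axis. Payload 8.5 kg.
Tool frame: the origin (TCP) lies at the centre of the arm's flange, where the gripper is bolted on; the fingertips stand 173 mm ahead of it and the grasp point (between the pads) lies env.hold_point_z ahead of it (env.hold_point_z is the distance from the TCP to the grasp point, in m); z points along the fingers, y is the direction in which the jaws open and shut (so a half turn about z gives the same grasp; the last joint's range is limited). The gripper opens to 85 mm and grips with 20 to 120 N. Pads are 22 mm wide; open, the fingers measure 114 mm over their backs; the gripper's body (76 mm by 85 mm) begins 54 mm behind the grasp point. The pads swing forward as they close: fully open they stand 13 mm farther back than shut.
Start: joints at [1.314, 0.238, -0.013, 1.319, 0, 1.571], TCP at [0.133, 0.508, 0.405] pointing down, gripper open.
Joint ranges: [-2.66, 2.66], [-1.03, 1.9], [-1.14, 1.46], [-1.82, 2.27], [-1.45, 1.34], [-3.14, 3.14]. Speed limits (rad/s): [2.22, 2.22, 2.79, 3.14, 3.14, 3.14].

INTERFACE

Orientations are given as a unit quaternion [x, y, z, w].
In Python, from bench import env, optics, order, nets gives the robot as it stands.
- The arm moves only by the tool servo_tool, never from a script. Its arguments are lists of equal length, an entry for each row: "xyz": the shift along the tool's x, y, z in m, a list of three; "twist": the turn about the tool's z in degrees. In form: {"xyz": [[tx, ty, tz], ...], "twist": [twist, ...]}. A call has 1 to 12 rows; each row shifts and turns the pose as measured when the row begins, along the tool's axes as they then stand; what a row does not reach is not made up. A row lasts 1/12 s, in which the tool goes at most 41.7 mm and 7.16 degrees, less where a joint would pass 70% of its speed; a pose out of reach is approached as far as the arm can. A call with a gripper value outside its range is refused whole. "fingers" is the gripper's target within -1 to 1 (shut at 1, half-way at 0, fully open at -1), set as the call begins (left out, the last holds). The fingers move at their own pace and stop on an object; "newtons" is the grip in N (left out, the last holds). Time passes only in rows, so rows that do not move let the fingers close. It gives the time, the measured TCP pose, the force and the opening at its end, in the units of the state.
- env.state(): the state, without advancing time (a new reading comes with each control period).
- optics.camera(name): name is "scene" or "top" or "wrist"; returns the picture (384x512x3 uint8, red, green, blue); there is no depth.
- optics.camera_info(name): a dict with "mtx" (3x3 intrinsics, pixels), "dist_coeffs" ([k1, k2, p1, p2, k3] as OpenCV has them; the pictures are not rectified), "rvec" (rotation vector, rad) and "tvec" (3), from world to camera coordinates, as OpenCV has them. Camera axes: x right, y down, z forward; pixel columns grow to the right and rows downward; lengths in m; the calibration is good to about 2 mm. A picture is of the moment at which its call begins: read the wrist's pose just before it. camera_info takes no time and is no camera call; for the wrist camera it gives the pose at the moment of the call.
- order.close_job(): hands the job in, once; it reports no verdict.
Trained networks look in the newest picture that a camera, given by its name, has taken for a name from the list of things; names that differ only in an ending like _2 or _b are one class to them, and where a whole thing is asked for, a point or a joint stands for the part that bears it (a point fixed in the world has none). Each returns a list of dicts, best first, with "conf" (0 to 1); they miss things now and then, are a little off and sometimes report something else, mostly with a low value. They report only what shows in the picture. A call takes as long as a camera call. They do not tell look-alikes from the thing itself.
- nets.look_for(name, camera): "box" ([left, top, width, height] as shares, 0 to 1, of the picture: columns of its width, rows of its height, round what is visible of it).
- nets.spot_point(name, camera): "xy" ([column, row] as shares, 0 to 1, of the picture: columns of its width, rows of its height: a listed point, or the origin of a listed thing).
The state is a dict: "time_s": time; "joints": joint angles; "dq": joint speeds; "effort": joint torques, N m; "tcp_pos": TCP position; "eef_rot": TCP orientation; "ft_force": force on the tool from outside, world axes, zero at the start; "ft_torque": the same for the moment, N m; "grip_width": finger opening in m.
Only numpy, scipy, OpenCV 4.12 (cv2) and the standard library are available. Lean on these libraries where they do the work, as an engineer would, in place of code of your own. Each camera call takes 0.05 s, during which the arm holds its last target. There are 200 camera calls.

## Working session

There is one attempt and no reset: what is moved stays moved. The work goes in short steps, Python scripts to look and compute and a tool call to move; the robot and the scene stay as the last step left them, time stands still between calls to the robot, and variables do not carry over. Pictures are saved under pics/ and viewed, about 8 in all and at most 12, crops included, and the job is handed in when it is done.

Besides the shell and the picture viewer there is one more tool, called as name([rows], argument=value, ...), one row to a line, values as JSON. servo_tool: Moves the arm, as the interface text tells. Its arguments: {"type":"object","properties":{"xyz":{"type":"array"},"twist":{"type":"array"},"fingers":{"type":"number"},"newtons":{"type":"number"}},"required":["xyz","twist"]}

```bash
mkdir -p pics; ls; cat > h.py <<'E'
import numpy as np, cv2
from bench import env, optics, order, nets
def px2w(cam,uv,z):
    i=optics.camera_info(cam);K=np.array(i['mtx']);d=np.array(i['dist_coeffs'])
    R=cv2.Rodrigues(np.array(i['rvec'],float))[0];t=np.array(i['tvec'],float).ravel()
    n=cv2.undistortPoints(np.array([[uv]],float),K,d)[0,0]
    r=R.T@np.array([n[0],n[1],1]);c=-R.T@t
    return c+r*(z-c[2])/r[2]
def w2px(cam,P):
    i=optics.camera_info(cam)
    return cv2.projectPoints(np.array(P,float).reshape(-1,3),np.array(i['rvec'],float),np.array(i['tvec'],float),np.array(i['mtx']),np.array(i['dist_coeffs']))[0][:,0]
E
python3 - <<'E'
from h import *
print(env.state(),env.hold_point_z)
for c in('top','scene'):
    im=optics.camera(c);cv2.imwrite(f'pics/{c}0.png',cv2.resize(im[:,:,::-1],(800,600)))
    for n in('brink','flap_hinge','flap_edge','cart_center','cartridge','bin'):
        for r in nets.spot_point(n,c)[:4]:
            uv=np.array(r['xy'])*[512,384];z={'brink':.11,'flap_hinge':.156,'flap_edge':.11,'cart_center':.122,'cartridge':.11,'bin':0}[n]
            print(c,n,round(r['conf'],2),uv.round(1),px2w(c,uv,z).round(4))
E
```

```text
pics
{'time_s': 0.0, 'joints': array([ 1.31403878e+00,  2.38775279e-01, -1.42557990e-02,  1.31921263e+00,
        7.36743510e-06,  1.57080644e+00]), 'dq': array([-0.00136459,  0.00258728, -0.00089915,  0.00032976, -0.00128363,
        0.00022037]), 'effort': array([-1.76426292e-03, -5.38774323e+01,  3.46434045e+01,  1.84609497e-02,
       -3.26670215e-04,  2.88896203e-06]), 'tcp_pos': array([0.13327698, 0.50762397, 0.40407974]), 'eef_rot': array([ 1.28031410e-01,  9.91769849e-01, -7.17263183e-04, -9.63011870e-05]), 'ft_force': array([ 0.33909812, -0.82921764, -0.44129838]), 'ft_torque': array([-0.0463769 ,  0.00223005, -0.06989943]), 'grip_width': 0.08506970622453948} 0.1547
top brink 0.73 [252.2 202.8] [0.6132 0.0549 0.11  ]
top flap_hinge 0.7 [260.9 253.6] [0.51   0.0401 0.156 ]
top flap_hinge 0.28 [252.9 209.8] [0.5956 0.0534 0.156 ]
top flap_edge 0.94 [250.5 205.3] [0.6081 0.0585 0.11  ]
top flap_edge 0.22 [253.6 204.2] [0.6101 0.0521 0.11  ]
top cart_center 0.82 [250.6 171.7] [0.6763 0.0563 0.122 ]
top cartridge 0.8 [263.2 117.3] [0.7925 0.027  0.11  ]
top cartridge 0.67 [248.9 173.8] [0.6738 0.0602 0.11  ]
top bin 0.77 [252.2 209.7] [0.6061 0.0565 0.    ]
scene brink 0.89 [258.9 183.8] [0.6111 0.0541 0.11  ]
scene flap_hinge 0.73 [229.9 148.3] [0.5162 0.0382 0.156 ]
scene flap_edge 0.64 [258.3 184.2] [0.6119 0.0521 0.11  ]
scene cart_center 0.97 [280.9 190.9] [0.6723 0.0657 0.122 ]
scene cart_center 0.96 [309.5 289.4] [ 0.9    -0.0488  0.122 ]
scene cartridge 0.71 [280.7 196.5] [0.6739 0.0649 0.11  ]
scene cartridge 0.66 [310.4 295.2] [ 0.9011 -0.0465  0.11  ]
scene bin 0.71 [255.1 223.4] [0.601  0.0535 0.    ]
```

View pics/top0.png

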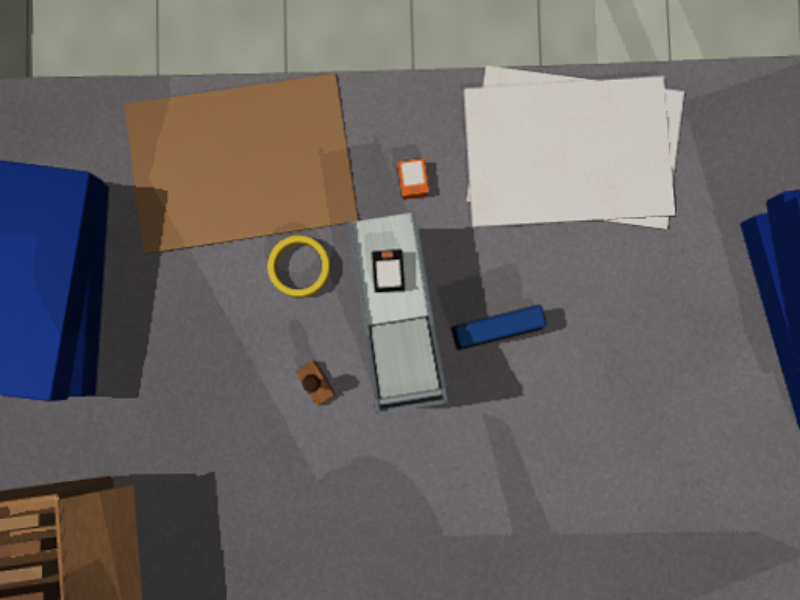

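View pics/scene0.png

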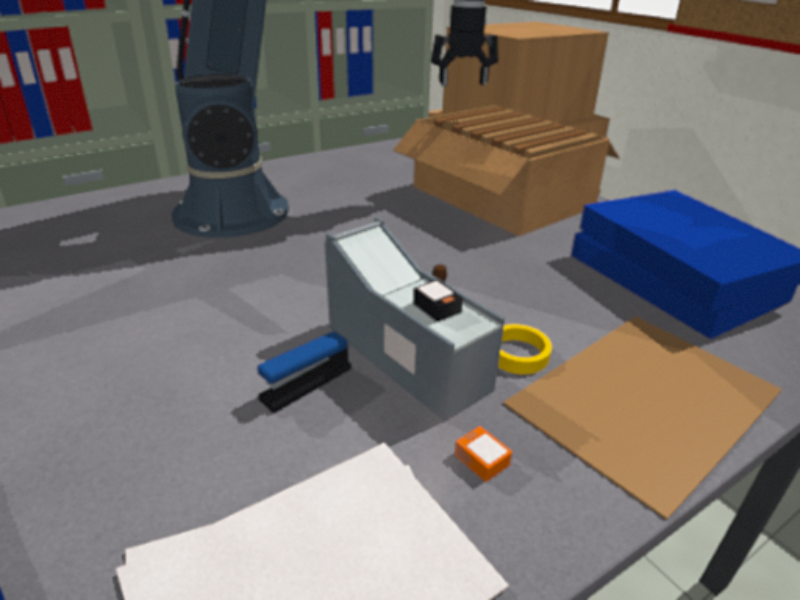

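Both pictures agree. The box lies along world −x with the hinge nearer the robot. The black cartridge with the label is on the ledge at (388,270) in the 800-px top view. The orange one at (413,177), on the desk, is the look-alike. I'll refine the box pose from enlarged crops.

```bash
python3 - <<'E'
from h import *
B=np.array([.612,.0545,0]);a=np.pi+.155
ex=np.array([np.cos(a),np.sin(a),0]);ey=np.array([-ex[1],ex[0],0])
def P(x,y,z): return B+x*ex+y*ey+[0,0,z]
out=[]
for c,(x0,y0,w,h,s) in {'top':(218,130,75,140,4.2),'scene':(200,135,130,130,4.5)}.items():
    im=optics.camera(c)[:,:,::-1]
    cr=cv2.resize(im[y0:y0+h,x0:x0+w],None,fx=s,fy=s,interpolation=cv2.INTER_CUBIC)
    def dr(pts,col):
        q=((w2px(c,pts)-[x0,y0]+.5)*s)
        cv2.polylines(cr,[np.round(q*16).astype(int).astype(np.int32)],True,col,1,cv2.LINE_AA,4)
    dr([P(-.14,-.045,.118),P(0,-.045,.118),P(0,.045,.118),P(-.14,.045,.118)],(0,0,255))
    dr([P(.002,-.037,.11),P(.1,-.037,.156),P(.1,.037,.156),P(.002,.037,.11)],(0,255,0))
    dr([P(.115,-.045,.162),P(.115,.045,.162)],(255,0,255))
    dr([P(-.14,-.045,0),P(-.14,.045,0)],(255,255,0))
    cen=[.6745,.062,0]
    b2=np.array(cen);dr([b2+sx*.02*ex+sy*.026*ey+[0,0,.134] for sx,sy in((1,1),(1,-1),(-1,-1),(-1,1))],(0,255,255))
    out.append(cv2.copyMakeBorder(cr,0,600-cr.shape[0],0,0,cv2.BORDER_CONSTANT) if cr.shape[0]<600 else cr[:600])
o=np.hstack(out)[:, :];print(o.shape);cv2.imwrite('pics/fit.png',o if o.shape[1]<=800 else cv2.resize(o,(800,int(o.shape[0]*800/o.shape[1]))))
E
```

```text
(600, 900, 3)
```

View pics/fit.png

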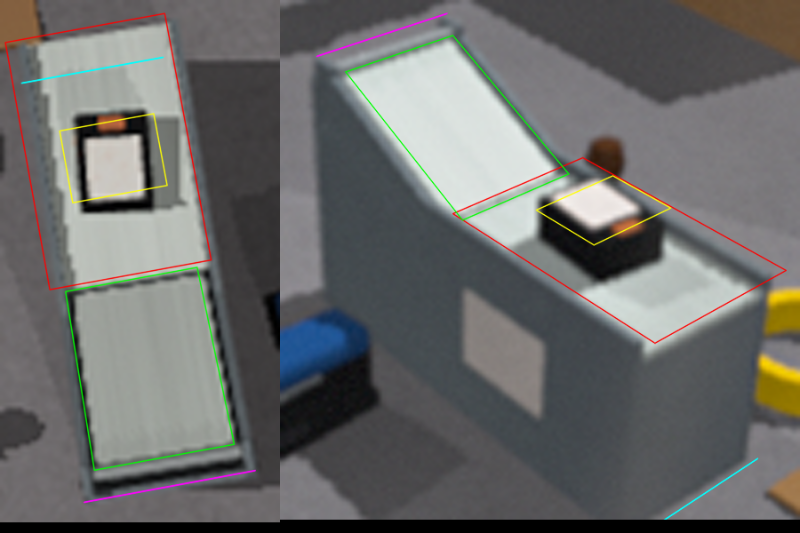

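The overlay fits the box well: flap outline and brink agree to about 2 mm. The cartridge doesn't fit as drawn. It looks longer along the box (≈52 mm) and turned a few degrees, so I'll measure its outline.

```bash
python3 - <<'E'
from h import *
from scipy.optimize import least_squares
B=np.array([.612,.0545,0]);a=np.pi+.155
ex=np.array([np.cos(a),np.sin(a),0]);ey=np.array([-ex[1],ex[0],0])
masks={};
for c,(x0,y0,w,h) in {'top':(234,155,34,36),'scene':(262,170,42,40)}.items():
    im=optics.camera(c).astype(int);m=np.zeros(im.shape[:2],np.uint8)
    s=im[y0:y0+h,x0:x0+w]; d=(s.max(2)<60)
    m[y0:y0+h,x0:x0+w]=d
    n,l,st,_=cv2.connectedComponentsWithStats(m); k=1+np.argmax(st[1:,4])
    hull=cv2.convexHull(np.argwhere(l==k)[:,::-1].astype(np.int32)); masks[c]=hull[:,0].astype(float)
    print(c,st[k],cv2.minAreaRect(hull))
def model(p,c,L,W):
    u=np.array([np.cos(p[2]),np.sin(p[2])]);v=np.array([-u[1],u[0]])
    pts=[[*(p[:2]+sx*L/2*u+sy*W/2*v),z] for sx in(1,-1) for sy in(1,-1) for z in(.11,.134)]
    return cv2.convexHull(w2px(c,pts).astype(np.float32))
def res(p,L,W):
    return np.concatenate([[cv2.pointPolygonTest(model(p,c,L,W),tuple(map(float,q)),True)-.5 for q in masks[c]] for c in masks])
for L,W in((.040,.052),(.052,.040)):
  for y in(0,.155):
    r=least_squares(res,[.6745,.062,y],args=(L,W),diff_step=1e-3)
    d=np.array([*r.x[:2],0])-B
    print(L,W,r.cost,r.x.round(4),'box',(d@ex).round(4),(d@ey).round(4))
E
```

```text
top [238 160  21  27 177] ((248.22332763671875, 173.1269073486328), (25.791431427001953, 18.95171546936035), 85.91438293457031)
scene [265 185  31  20 317] ((279.3255615234375, 195.3452606201172), (30.604639053344727, 17.499282836914062), 6.581944942474365)
0.04 0.052 40.702174706008186 [ 0.6742  0.061  -0.0015] box -0.0625 0.0032
0.04 0.052 40.20885407367276 [ 0.6743  0.0607 -0.0462] box -0.0625 0.0035
0.052 0.04 3.83797651563096 [0.673  0.0617 0.    ] box -0.0614 0.0023Traceback (most recent call last):
  File "<stdin>", line 21, in <module>
    return func(*args, **kwargs)
    result = trf(vector_fun.fun, vector_fun.jac, x0, f0, J0, lb, ub, ftol, xtol,
                 gtol, max_nfev, x_scale, loss_function, tr_solver,
                 tr_options.copy(), verbose, callback=callback_wrapped)
    return trf_no_bounds(
        fun, jac, x0, f0, J0, ftol, xtol, gtol, max_nfev, x_scale,
        loss_function, tr_solver, tr_options, verbose, callback=callback)
    J = jac(x)
    self._update_jac()
    ~~~~~~~~~~~~~~~~^^
    self.J = self.jac_wrapped(xp_copy(self.x), f0=self.f)
          
[... 405 characters left out ...]
ded, method,
                             ^^^^^^^^^^^^^^^^^^^^^^
                             mf)
                             ^^^
    df = [f_eval - f0 for f_eval in f_evals]
                                    ^^^^^^^
    f = np.atleast_1d(self.fun(x, *self.args, **self.kwargs))
                      ~~~~~~~~^^^^^^^^^^^^^^^^^^^^^^^^^^^^^^
    return np.atleast_1d(self.fun(x))
                         ~~~~~~~~^^^
    return self.f(x, *self.args, **self.kwargs)
           ~~~~~~^^^^^^^^^^^^^^^^^^^^^^^^^^^^^^
  File "<stdin>", line 18, in res
  File "<stdin>", line 16, in model
  File "h.py", line 10, in w2px
    i=optics.camera_info(cam)
ValueError: time passes only in moves, steps and waits
```

Result: the cartridge lies with its 52 mm side along world x, centre at (0.673, 0.062), about 61 mm before the brink. Its rear face is near x = −88 mm in the box frame. The 85 mm opening can straddle it, with one finger behind it and the other over the flap. Turning the tool first.

servo_tool([
  [0,0,0],
  [0,0,0],
  [0,0,0],
  [0,0,0],
  [0,0,0],
  [0,0,0],
  [0,0,0],
  [0,0,0],
  [0,0,0],
  [0,0,0],
], twist=[6.64,6.64,6.64,6.64,6.64,6.64,6.64,6.64,6.64,6.64], fingers=-1)

```text
time_s: 1.73
tcp_pos: [0.1333, 0.5077, 0.4047]
eef_rot: [0.669, 0.743, 0.0, -0.0]
ft_force: [-0.4, -0.2, -0.1]
grip_width: 0.0852
```

servo_tool([
  [-0.03,0.026,0],
  [-0.03,0.026,0],
  [-0.03,0.026,0],
  [-0.03,0.026,0],
  [-0.03,0.026,0],
  [-0.03,0.026,0],
  [-0.03,0.026,0],
  [-0.03,0.026,0],
  [-0.03,0.026,0],
  [-0.03,0.026,0],
  [-0.03,0.026,0],
  [-0.03,0.026,0],
], twist=[0,0,0,0,0,0,0,0,0,0,0,0])

```text
time_s: 2.73
tcp_pos: [0.487, 0.1697, 0.4047]
eef_rot: [0.669, 0.743, 0.003, -0.001]
ft_force: [0.4, 1.3, -0.5]
grip_width: 0.0854
```

```bash
cat > d.py <<'E'
import sys
from h import *
from scipy.spatial.transform import Rotation as Ro
B=np.array([.612,.0545,0]);a=np.pi+.155
ex=np.array([np.cos(a),np.sin(a),0]);ey=np.array([-ex[1],ex[0],0])
def box(p): d=np.array(p)-B; return np.array([d@ex,d@ey,p[2]])
def rep(t):
    s=env.state();R=Ro.from_quat(s['eef_rot']).as_matrix()
    T=B+t[0]*ex+t[1]*ey+[0,0,t[2]]
    print('t',s['time_s'],'box',box(s['tcp_pos']).round(4),'ft',s['ft_force'].round(2),'w',s['grip_width'],'z',R[:,2].round(3))
    y=-ex; print('tool shift',(R.T@(T-s['tcp_pos'])).round(4),'twist',np.degrees(np.arctan2((R.T@y)[0]*-1,(R.T@y)[1])).round(2))
if __name__=='__main__': rep([float(v) for v in sys.argv[1:]])
E
python3 d.py -.0555 .002 .33
```

```text
t 2.7333 box [ 0.1057 -0.1331  0.4047] ft [ 0.39  1.35 -0.54] w 0.08541565977413723 z [ 0.003  0.005 -1.   ]
tool shift [-0.1272  0.1676  0.0746] twist -2.88
```

servo_tool([
  [-0.024,0.031,0],
  [-0.024,0.031,0],
  [-0.024,0.031,0],
  [-0.024,0.031,0],
  [-0.024,0.031,0],
  [0,0,0.012],
], twist=[-1.3,-1.3,-1,0,0,0])

```text
time_s: 3.23
tcp_pos: [0.6692, 0.0599, 0.3941]
eef_rot: [0.647, 0.763, 0.005, 0.002]
ft_force: [-2.5, -0.0, -1.3]
grip_width: 0.0855
```

```bash
python3 d.py -.0555 .002 .32
```

```text
t 3.2333 box [-0.0574  0.0035  0.3941] ft [-2.54 -0.04 -1.27] w 0.08547862607997085 z [ 0.01   0.005 -1.   ]
tool shift [ 0.0013 -0.0027  0.0741] twist 0.52
```

servo_tool([
  [0,0,0.02],
  [0,0,0.02],
  [0,0,0.02],
  [0,0,0.014],
  [0,0,0],
], twist=[0,0,0,0,0])

```text
time_s: 3.65
tcp_pos: [0.6737, 0.0565, 0.3127]
eef_rot: [0.649, 0.761, 0.004, 0.002]
ft_force: [0.0, -0.8, 0.1]
grip_width: 0.0853
```

```bash
python3 d.py -.0555 .002 .32; python3 - <<'E'
from d import *
s=env.state();R=Ro.from_quat(s['eef_rot']).as_matrix()
im=optics.camera('scene')[:,:,::-1]
x0,y0,w,h,k=210,110,110,100,7
cr=cv2.resize(im[y0:y0+h,x0:x0+w],None,fx=k,fy=k,interpolation=cv2.INTER_CUBIC)
for L,col in((.160,(0,0,255)),(.173,(0,255,0))):
  for sy in(1,-1):
    q=(w2px('scene',[s['tcp_pos']+R@[sx*.011,sy*.0425,L] for sx in(1,-1)])-[x0,y0]+.5)*k
    cv2.polylines(cr,[q.round().astype(np.int32)],False,col,1,cv2.LINE_AA)
cv2.imwrite('pics/tip.png',cr)
E
```

```text
t 3.65 box [-0.0613  0.0076  0.3127] ft [ 0.04 -0.78  0.12] w 0.08530281477087553 z [ 0.008  0.004 -1.   ]
tool shift [ 0.0056 -0.0057 -0.0073] twist 0.2
```

View pics/tip.png

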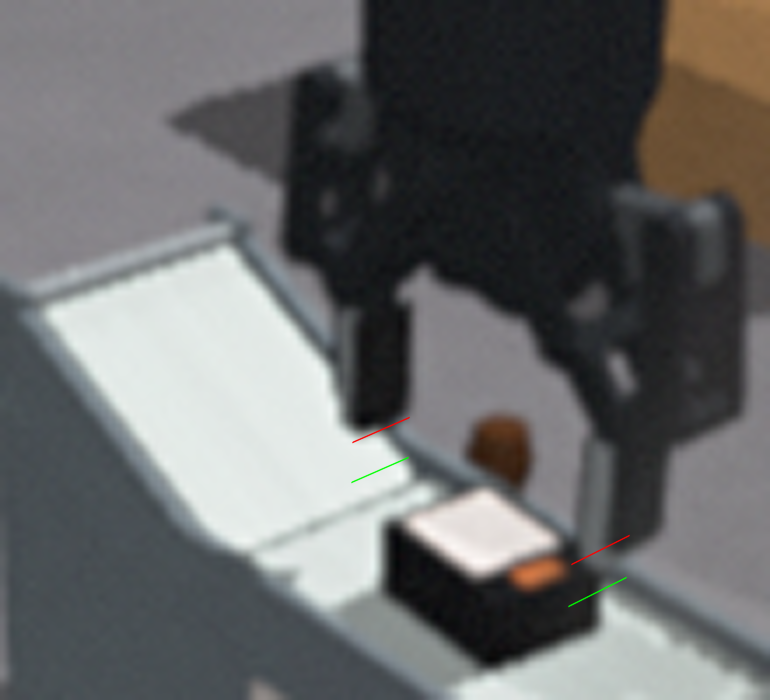

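Fingertips are about 158–160 mm ahead of the TCP when open: seen at (375,430) and (635,545), on or just above the red 160 mm line. Fingers straddle the cartridge. I'll correct the drift and descend.

servo_tool([
  [0.006,-0.006,0],
  [0,0,0.01],
  [0,0,0.01],
  [0,0,0.01],
  [0,0,0.006],
  [0,0,0],
], twist=[0,0,0,0,0,0])

```text
time_s: 4.2
tcp_pos: [0.6674, 0.063, 0.2794]
eef_rot: [0.648, 0.761, 0.007, 0.004]
ft_force: [-0.0, -0.4, -0.4]
grip_width: 0.0853
```

```bash
python3 d.py -.0555 .002 .272
```

```text
t 4.2 box [-5.600e-02  1.000e-04  2.794e-01] ft [-0.02 -0.41 -0.36] w 0.08527674530275342 z [ 0.015  0.005 -1.   ]
tool shift [-0.0019 -0.0007  0.0074] twist 0.27
```

servo_tool([
  [-0.001,0,0.003],
  [0,0,0.003],
  [0,0,0.001],
  [0,0,0],
], twist=[0,0,0,0])

```text
time_s: 4.53
tcp_pos: [0.6678, 0.0619, 0.2715]
eef_rot: [0.648, 0.761, 0.007, 0.004]
ft_force: [-0.2, 0.7, -0.1]
grip_width: 0.0853
```

```bash
python3 d.py -.0155 .002 .271; python3 - <<'E'
from d import *
im=optics.camera('scene')[:,:,::-1]
x0,y0,w,h,k=210,110,110,100,7
cv2.imwrite('pics/low.png',cv2.resize(im[y0:y0+h,x0:x0+w],None,fx=k,fy=k,interpolation=cv2.INTER_CUBIC))
E
```

```text
t 4.5333 box [-0.0563  0.0013  0.2715] ft [-0.24  0.68 -0.05] w 0.08527547887628865 z [ 0.015  0.005 -1.   ]
tool shift [-0.0005 -0.0408 -0.0001] twist 0.26
```

View pics/low.png

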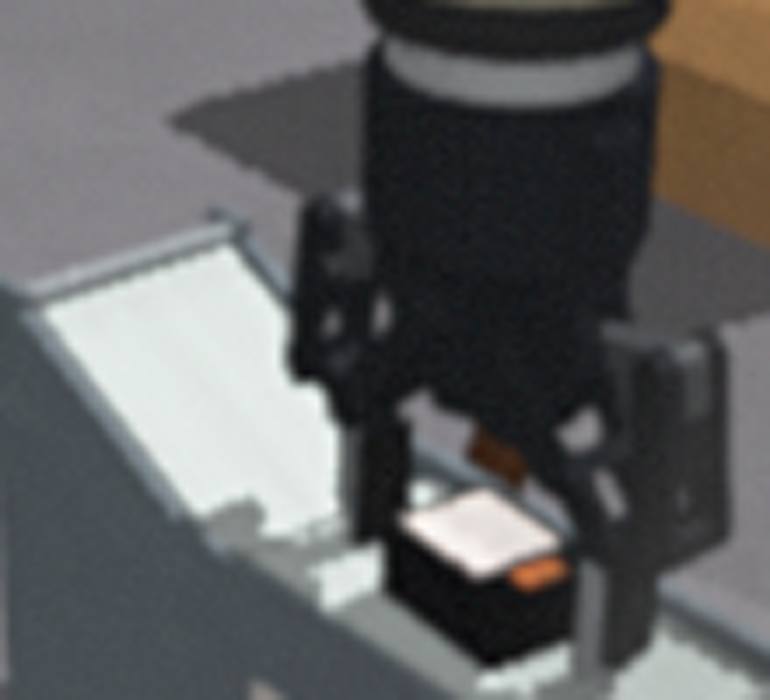

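Both fingertips sit just above the ledge, one behind the cartridge and one at the flap's edge. Starting the level push.

servo_tool([
  [0,-0.005,0],
  [0,-0.005,0],
  [0,-0.005,0],
  [0,-0.005,0],
  [0,-0.005,0],
  [0,-0.005,0],
  [0,-0.005,0],
  [0,-0.005,0],
], twist=[0,0,0,0,0,0,0,0])

```text
time_s: 5.25
tcp_pos: [0.6253, 0.055, 0.2725]
eef_rot: [0.648, 0.761, 0.008, 0.005]
ft_force: [0.1, -0.1, 0.6]
grip_width: 0.0853
```

```bash
python3 d.py .02 .002 .271; python3 - <<'E'
from d import *
im=optics.camera('scene')[:,:,::-1]
x0,y0,w,h,k=210,110,110,100,7
cv2.imwrite('pics/push1.png',cv2.resize(im[y0:y0+h,x0:x0+w],None,fx=k,fy=k,interpolation=cv2.INTER_CUBIC))
E
```

```text
t 5.25 box [-0.0132  0.0016  0.2725] ft [ 0.15 -0.14  0.55] w 0.08532162506430803 z [ 0.019  0.006 -1.   ]
tool shift [-0.0003 -0.0332  0.0008] twist 0.26
```

View pics/push1.png

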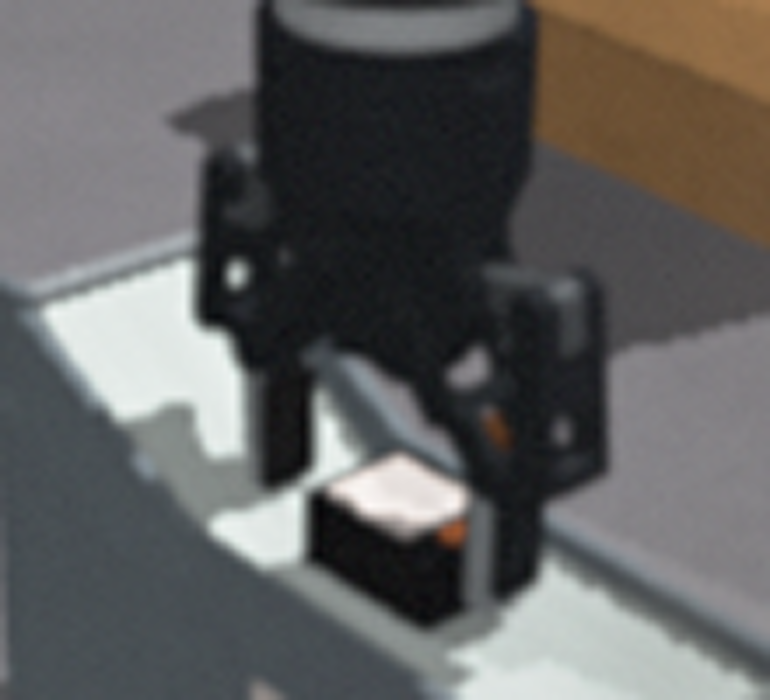

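servo_tool([
  [0,-0.005,0.001],
  [0,-0.005,0.001],
  [0,-0.005,0],
  [0,-0.003,0],
  [0,0,0],
], twist=[0,0,0,0,0])

```text
time_s: 5.72
tcp_pos: [0.6049, 0.0517, 0.2705]
eef_rot: [0.649, 0.761, 0.009, 0.006]
ft_force: [1.6, 0.1, 0.3]
grip_width: 0.0851
```

```bash
python3 d.py .02 .002 .271; python3 - <<'E'
from d import *
im=optics.camera('scene')[:,:,::-1]
x0,y0,w,h,k=205,110,110,100,7
cv2.imwrite('pics/push2.png',cv2.resize(im[y0:y0+h,x0:x0+w],None,fx=k,fy=k,interpolation=cv2.INTER_CUBIC))
E
```

```text
t 5.7167 box [0.0074 0.0017 0.2705] ft [1.63 0.06 0.26] w 0.08512372228724291 z [ 0.02   0.006 -1.   ]
tool shift [-0.0002 -0.0126 -0.0008] twist 0.26
```

View pics/push2.png

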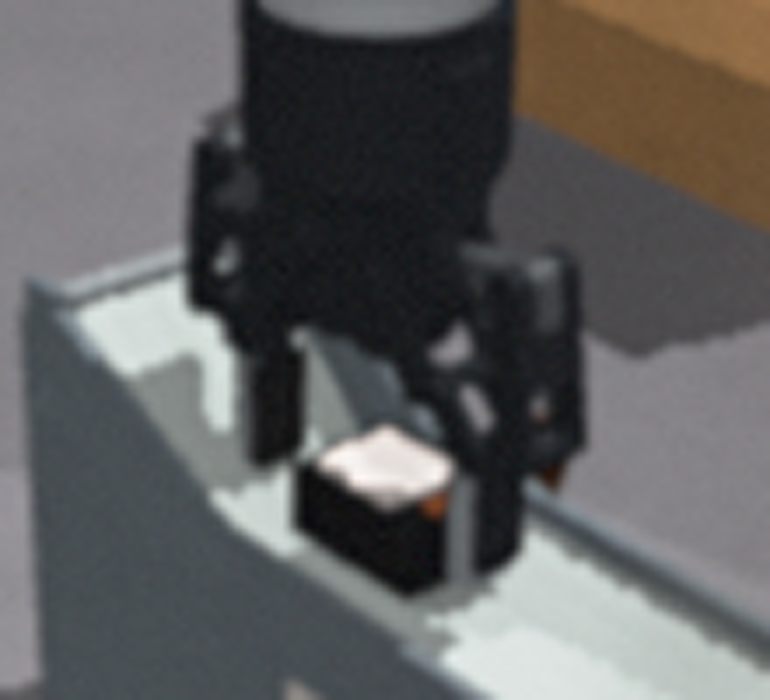

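The flap is clearly open: its cheek shows at (350,390). The cartridge is still flat on the ledge. Pushing past the brink.

servo_tool([
  [0,-0.005,0],
  [0,-0.005,0],
  [0,-0.005,0],
  [0,-0.005,0],
  [0,-0.003,0],
  [0,0,0],
  [0,0,0],
], twist=[0,0,0,0,0,0,0])

```text
time_s: 6.35
tcp_pos: [0.581, 0.0478, 0.2702]
eef_rot: [0.648, 0.761, 0.01, 0.007]
ft_force: [3.4, 0.3, -0.4]
grip_width: 0.0855
```

```bash
python3 d.py .04 .002 .271; python3 - <<'E'
from d import *
im=optics.camera('scene')[:,:,::-1]
x0,y0,w,h,k=205,110,110,100,5
a=cv2.resize(im[y0:y0+h,x0:x0+w],None,fx=k,fy=k,interpolation=cv2.INTER_CUBIC)
im=optics.camera('top')[:,:,::-1]
b=cv2.resize(im[140:265,215:290],None,fx=4,fy=4,interpolation=cv2.INTER_CUBIC)
cv2.imwrite('pics/push3.png',np.hstack([a[:,:500],b[:500,:300]]))
E
```

```text
t 6.35 box [0.0316 0.0018 0.2702] ft [ 3.43  0.35 -0.44] w 0.08553775292744405 z [ 0.023  0.006 -1.   ]
tool shift [-0.0001 -0.0083 -0.001 ] twist 0.26
```

View pics/push3.png

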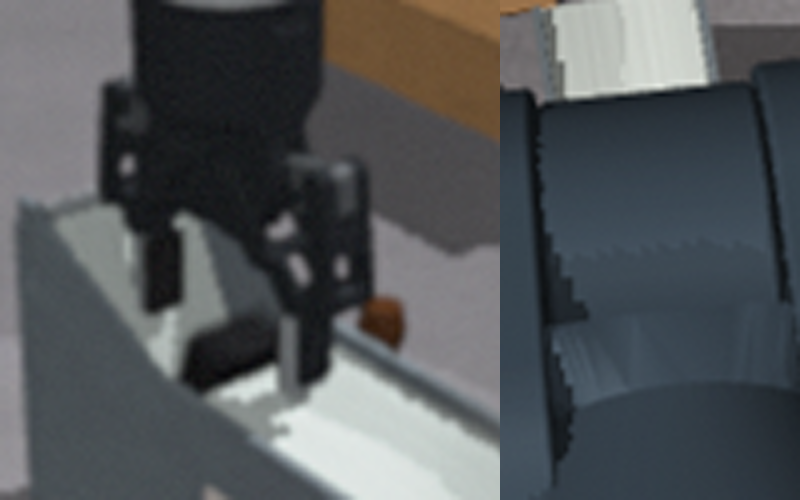

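The cartridge has tipped over the brink, its dark body tilted at (235,350), with the flap held open. I'll push a little more so it slides off.

servo_tool([
  [0,-0.004,0],
  [0,-0.003,0],
  [0,0,0],
  [0,0,0],
], twist=[0,0,0,0])

```text
time_s: 6.78
tcp_pos: [0.575, 0.0468, 0.2706]
eef_rot: [0.648, 0.761, 0.011, 0.008]
ft_force: [3.1, -0.2, -1.0]
grip_width: 0.0857
```

```bash
python3 d.py .04 .002 .271; python3 - <<'E'
from d import *
im=optics.camera('scene')[:,:,::-1]
x0,y0,w,h,k=205,110,110,100,7
cv2.imwrite('pics/push4.png',cv2.resize(im[y0:y0+h,x0:x0+w],None,fx=k,fy=k,interpolation=cv2.INTER_CUBIC))
E
```

```text
t 6.7833 box [0.0377 0.0019 0.2706] ft [ 3.08 -0.19 -0.99] w 0.0856979460332248 z [ 0.026  0.006 -1.   ]
tool shift [-0.0001 -0.0023 -0.0005] twist 0.27
```

View pics/push4.png

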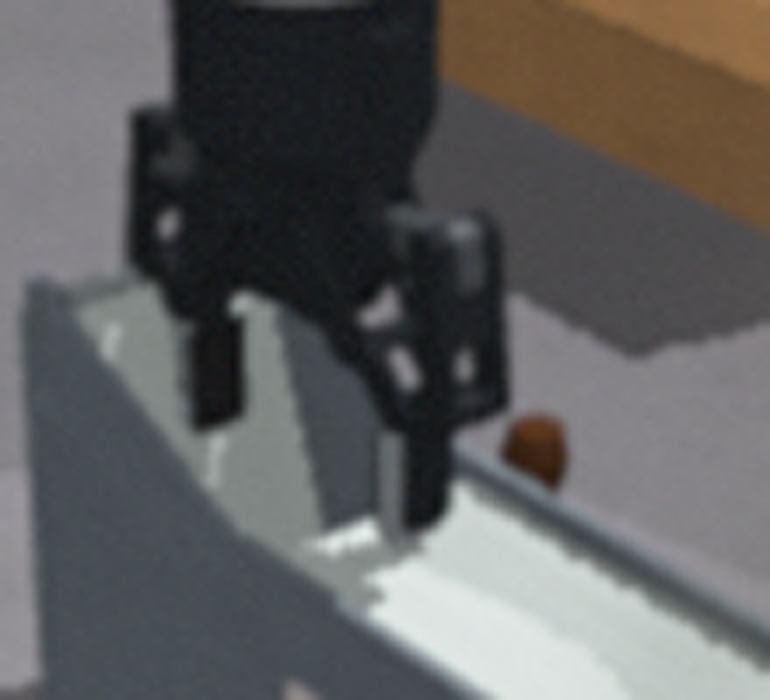

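The cartridge has dropped out of sight through the opening. I'll back off slightly, raise the hand, and let the flap shut.

servo_tool([
  [0,0,0],
  [0,0.005,0],
  [0,0.005,-0.005],
  [0,0.005,-0.01],
  [0,0,-0.015],
  [0,0,-0.02],
  [0,0,-0.03],
  [0,0,-0.03],
  [0,0,-0.03],
  [0,0,-0.01],
  [0,0,0],
  [0,0,0],
], twist=[0,0,0,0,0,0,0,0,0,0,0,0])

```text
time_s: 7.83
tcp_pos: [0.5861, 0.0485, 0.4259]
eef_rot: [0.648, 0.761, 0.005, 0.002]
ft_force: [-0.2, 0.5, -0.4]
grip_width: 0.0854
```

servo_tool([
  [0.035,0,0],
  [0.035,0,0],
  [0.035,0,0],
  [0.035,0,0],
  [0.035,0,0],
  [0.035,0,0],
  [0.02,0,0],
  [0,0,0],
  [0,0,0],
  [0,0,0],
  [0,0,0],
  [0,0,0],
], twist=[0,0,0,0,0,0,0,0,0,0,0,0])

```text
time_s: 8.83
tcp_pos: [0.5471, 0.2817, 0.4093]
eef_rot: [0.651, 0.759, -0.008, -0.003]
ft_force: [0.9, -1.2, 1.1]
grip_width: 0.0854
```

```bash
python3 d.py .04 .002 .271; python3 - <<'E'
from d import *
im=optics.camera('scene')[:,:,::-1]
a=cv2.resize(im[110:260,180:310],None,fx=3.5,fy=3.5,interpolation=cv2.INTER_CUBIC)
im=optics.camera('top')[:,:,::-1]
b=cv2.resize(im[130:270,160:360],None,fx=1.7,fy=1.7,interpolation=cv2.INTER_CUBIC)
o=np.zeros((525,a.shape[1]+b.shape[1],3),np.uint8);o[:,:a.shape[1]]=a[:525];o[:b.shape[0],a.shape[1]:]=b
print(o.shape);cv2.imwrite('pics/end.png',o[:,:800])
for n in('flap_edge','cart_center','stapler','stamp','tape_roll'):
  print(n,[(round(r['conf'],2),(np.array(r['xy'])*[512,384]).round(1),px2w('top',np.array(r['xy'])*[512,384],.11 if n=='flap_edge' else 0).round(3)) for r in nets.spot_point(n,'top')[:2]])
E
```

```text
t 8.8333 box [ 0.029  -0.2345  0.4093] ft [ 0.9  -1.21  1.08] w 0.0853606185129675 z [-0.016 -0.008 -1.   ]
tool shift [-0.2358 -0.0084  0.1397] twist -0.05
(525, 795, 3)
flap_edge [(0.9, array([256.2, 203.8]), array([0.611, 0.047, 0.11 ]))]
cart_center [(0.63, array([261. , 114.1]), array([0.83, 0.03, 0.  ]))]
stapler [(0.91, array([320.1, 208.4]), array([ 0.605, -0.1  ,  0.   ]))]
stamp [(0.89, array([202.6, 242.6]), array([0.534, 0.172, 0.   ]))]
tape_roll [(0.63, array([191.2, 172.5]), array([0.696, 0.196, 0.   ]))]
```

View pics/end.png

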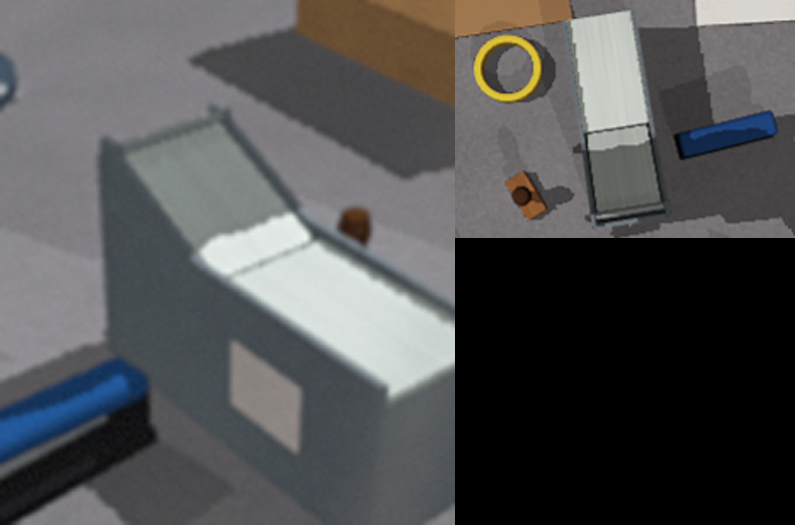

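The flap is shut, the ledge is empty, the bystanders are in place and the hand is clear. Handing in.

```bash
python3 -c "
from bench import order
print(order.close_job())"
```

```text
the job is handed in; nothing more can be done
None
```

The cartridge is in the recycling box, and the job was handed in at about 9 s of the 32 s allowed. I straddled it with the open fingers and made one level push. The front fingertip pushed the flap open and held it, while the rear fingertip slid the cartridge over the brink until it tipped and dropped through. The cartridge was never gripped or lifted.

**Last checks:**
- The final pictures show an empty ledge and the flap shut, with its outline level with the brink.
- The stapler, stamp and tape roll appear where they were. I judged this by eye and did not measure their shift.
- The hand is about 0.23 m to the side of the box, with its fingertips about 0.25 m above the desk. Force readings are within noise, with a peak of about 3.4 N while pushing.

**Disagreements and limits:**
- **Cartridge orientation:** it lay with its 52 mm side along the box, not the 40 mm side as described, and turned about 9° from the box's axis. I planned the push around the measured outline.
- **Final position inside the box:** the closed box hides the cartridge, so I inferred this from its having dropped out of sight through the opening. In the last picture the network's only "cartridge" match was the orange look-alike on the desk.
- **Flap angle and contact force:** I estimated these from the geometry, the wrist force and the pictures. They were not read directly.

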